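# Reload the bench press: valve to float, ram home, long die sleeve on the rods

## Robot

A 6-joint arm with a two-finger parallel gripper is mounted at the origin on the work surface. World frame = base frame: x ahead of the robot, y to its left, z up, the work surface at z = 0. Lengths are in mm, angles in rad, forces in N, time in s.
With the tool pointing down it reaches from about 275 to 750 mm from the base axis. Payload 10.2 kg.
Tool frame: the origin (TCP) lies between the finger pads; the fingertips stand 8 mm ahead of it and the grasp point (between the pads) lies 11 mm behind it; z points along the fingers, x is the direction in which the jaws open and shut, and the axes are right-handed (so a half turn about z gives the same grasp; the last joint's range is limited). The gripper opens to 85 mm and grips with 20 to 120 N. Pads are 22 mm wide; open, the fingers measure 114 mm over their backs; the gripper's body (76 mm by 85 mm) begins 54 mm behind the grasp point. The pads swing forward as they close: fully open they stand 13 mm farther back than shut.
Start: joints at [-1.514, 0.313, 1.498, -0, 1.331, -0.223], TCP at [144.973, -504.593, 203.794] pointing down, gripper open.
Joint ranges: [-2.94, 2.94], [-0.97, 2.17], [0.19, 2.56], [-1.23, 4.37], [0.02, 3.11], [-2.88, 2.88]. Speed limits (rad/s): [2.39, 2.39, 3.01, 3.14, 3.14, 3.14].

## Interface

Orientations are given as a unit quaternion [w, x, y, z].
In Python, from rig import sense, eyes, ctrl gives the robot as it stands.
- The arm moves only by the tool move_arm, never from a script. Its argument "rows" is a list that holds one entry, the list of rows, each a list of 5 numbers: the shift along the tool's x, y, z in mm, then the turn about the tool's z in units of 6 degrees (1.0 is 6 degrees), then the gripper command: -1 is shut, 1 is fully open, values between are in proportion. In form: [[[dx, dy, dz, roll, jaw], ...]]. A call has 1 to 12 rows; each row is the pose to reach, as a shift and turn from the pose measured when the call began, along the tool's axes at that moment; what a row does not reach only later rows make up. A row lasts 1/8 s, in which the tool goes at most 62.5 mm and 10.7 degrees, less where a joint would pass 70% of its speed; a pose out of reach is approached as far as the arm can. A call with a gripper value outside its range is refused whole. The fingers move at their own pace and stop on an object; "squeeze" is the grip in N (left out, the last holds). Time passes only in rows, so rows that repeat a pose let the fingers close. It gives the time, the measured TCP pose, the force and the opening at its end, in the units of the state.
- sense(): the state, without advancing time (a new reading comes with each control period).
- eyes.capture(name): name is "scene" or "top"; returns a dict with "color" (400x640x3 uint8, blue, green, red), "vertical_fov" (degrees; the focal length in pixels is half the picture's height over the tangent of half this angle, whatever the lens; pixels are square), "cx", "cy" (the principal point, pixels), "xyz" and "attitude" of the camera in the world. Camera axes: x right, y down, z forward; pixel columns grow to the right and rows downward; lengths in mm; the calibration is good to about 2 mm. A picture is of the moment at which its call begins. There is no depth.
- ctrl.finish_job(): hands the job in, once; it reports no verdict.
The state is a dict: "time_s": time; "joints": joint angles; "dq": joint speeds; "tau": joint torques, N m; "eef_pos": TCP position; "ee_rot": TCP orientation; "force": force on the tool from outside, world axes, zero at the start; "wrist_torque": the same for the moment, N m; "grip_width": opening from 0.0 (shut) to 1.0 (fully open).
Only numpy, scipy, OpenCV 4.12 (cv2) and the standard library are available. Lean on these libraries where they do the work, as an engineer would, in place of code of your own. Each camera call takes 0.05 s, during which the arm holds its last target. There are 200 camera calls.

## Task

Get the horizontal bench press ready for the next sample: push its valve lever away from the operator's side, past the stiff detent, until it stays in the float notch, then push the freed ram head back to its stop at the cylinder. Take the longer of the two steel die sleeves out of the crate, lay it gently on the two guide rods, along them, midway between the head and the end plate, and let go. Leave the lever in float, the short sleeve in the crate and the small green bottle standing where it is.

Things in the scene. Friction and masses are not known exactly. Their poses are not given: they have to be found in the camera images.
- press: The bench press, fixed, 440 mm long (its y), 220 mm deep (its x). Origin: centre of its underside on the bench; its -x side (lever, gauge) faces the operator, roughly the robot. On a grey oil-tank base, top 45 mm up, stand from -y to +y: the end plate, two 14 mm guide rods along y, the ram head that slides on them, and the square-capped cylinder (y = 0 to 200 mm, x = -2 to 62 mm, top 135 mm up).
- end_plate (a point): Middle of the top edge of the steel end plate (100 mm wide, 20 mm thick), on its inner face, which looks to the press's +y at the ram head; 140 mm above the bench. Axes as the press's.
- lever_pivot (a point): The lever's pivot, 100 mm above the bench, between two upright round quadrant plates (92 mm diameter, tops 146 mm up) on the valve block, in front of the cylinder. Axes as the press's; the lever turns about y. A 140 mm high gauge stands 95 mm from it along +y.
- lever (a joint): Lever angle about the press's y, rad: 0 upright, negative towards the operator (-x), positive away (+x); range -0.5 to 0.45. Starts at -0.30 to -0.06 and stays where left (1.5 N). From about 0 to 0.2 it climbs a stiff detent (10 to 20 N at the knob), then snaps on into the float notch at 0.43 to 0.45 and stays. Up to 0.35 the valve locks the ram; in float the ram is free.
- lever_knob (a point): Centre of the black plastic knob (31 mm thick, 38 mm tall) at the top of the 10 mm steel lever, 150 mm from the lever's pivot. Its frame tilts with the lever: z along the lever.
- ram (a joint): Travel of the ram, m: 0 fully out, 0.090 fully home with its head 10 mm from the cylinder; grows as the head is pushed towards the press's +y. Starts within 4 mm of fully out and is locked, with a few mm of play, until the lever is in float; then it takes 5 to 10 N to push and stays where it is left.
- head_face (a point): On the ram head, a steel block 72 mm wide (x), 20 mm thick (y) and 86 mm tall, its top 138 mm above the bench. The point is the middle of the face that looks to the press's -y (the side to push on), at the very top edge of the block. When the ram is out, there are 60 mm between this face and the end plate, when home 150 mm.
- rod_bed (a point): Fixed point of the press where the centre of a sleeve comes to lie when it rests on both guide rods midway between the homed ram head and the end plate: at x = 30, y = -105, z = 100.4 mm of the press. Axes as the press's: the rods run along y.
- long_sleeve_center (a point): Centre of the longer die sleeve: a plain steel tube, 44 mm outside diameter, 90 mm long, about 0.7 kg, 24 mm dark bore; its axis is this frame's x. It lies on the crate's floor.
- short_sleeve_center (a point): Centre of the shorter die sleeve: same tube, but only 60 mm long; axis along x. It stays in the crate.
- crate: The grey open crate, fixed, 210 mm (its x) by 285 mm (its y) outside, 50 mm high, walls and floor 6 mm. Origin: centre of its underside. The sleeves lie about 68 mm either side of its middle along y, either one on either side, axes roughly along its x; a 120 mm plunger pin and a 48 mm round spacer lie among them.
- small_bottle: Small green glass bottle with a white cap, 48 mm across, 85 mm tall, loose, standing on the bench between the robot and the press and crate; origin at the centre of its underside. A bystander.
Mind the look-alikes: they are no part of the job. What is shaped like the part that bears long_sleeve_center but brown is not meant. Leave any turquoise look-alike of the part that bears short_sleeve_center alone.

How it is judged:
By the outcome, as a careful person would: the job done as asked, in the order asked, and still so for the second after the job is handed in, with the robot touching nothing.
It also fails if it takes over 70 s, if anything falls off the work surface, if the arm or the gripper's body presses on something with over 40 N, if the wrist force passes 120 N, or if a joint passes its speed limit or range.

## Working session

There is one attempt and no reset: what is moved stays moved. The work goes in short steps, Python scripts to look and compute and a tool call to move; the robot and the scene stay as the last step left them, time stands still between calls to the robot, and variables do not carry over. Pictures are saved under pics/ and viewed, about 8 in all and at most 12, crops included, and the job is handed in when it is done.

Besides the shell and the picture viewer there is one more tool, called after "Emit:" as a command line: name --argument value ..., lists and objects as JSON in quotes. move_arm: Moves the arm, as the interface text tells. Its arguments: {"type":"object","properties":{"rows":{"type":"array","items":{"type":"array","items":{"type":"array","items":{"type":"number"}}}},"squeeze":{"type":"number"}},"required":["rows"]}

```bash
mkdir -p pics
cat > h.py <<'E'
import numpy as np, cv2
from scipy.spatial.transform import Rotation as R
from rig import sense, eyes, ctrl
def rot(q): return R.from_quat([q[1],q[2],q[3],q[0]]).as_matrix()
def cap(n,f=None):
    c=eyes.capture(n)
    if f: cv2.imwrite('pics/'+f,c['color'])
    return c
def foc(c): return c['color'].shape[0]/2/np.tan(np.radians(c['vertical_fov']/2))
def att(c):
    a=np.array(c['attitude'],float)
    return rot(a) if a.size==4 else a.reshape(3,3)
def ray(c,u,v):
    f=foc(c); d=att(c)@np.array([(u-c['cx'])/f,(v-c['cy'])/f,1]); return np.array(c['xyz'],float),d/np.linalg.norm(d)
def onz(c,u,v,z):
    o,d=ray(c,u,v); return o+d*(z-o[2])/d[2]
def proj(c,p):
    q=att(c).T@(np.array(p,float)-np.array(c['xyz'])); f=foc(c); return np.array([c['cx']+f*q[0]/q[2],c['cy']+f*q[1]/q[2]])
def tri(c1,p1,c2,p2):
    o1,d1=ray(c1,*p1);o2,d2=ray(c2,*p2)
    A=np.stack([d1,-d2],1); t=np.linalg.lstsq(A,o2-o1,rcond=None)[0]
    a,b=o1+t[0]*d1,o2+t[1]*d2
    return (a+b)/2,np.linalg.norm(a-b)
E
python3 - <<'E'
from h import *
for n in ['scene','top']:
    c=cap(n,n+'0.png'); print({k:v for k,v in c.items() if k!='color'})
print(sense())
E
```

```text
{'vertical_fov': 55.040543999910625, 'cx': 317.41900578167827, 'cy': 206.22004599690445, 'xyz': array([1162.13442097,  146.05945062, 1079.77723996]), 'attitude': array([-0.19782223,  0.63370162,  0.71228793, -0.22789151])}
{'vertical_fov': 43.919273251125155, 'cx': 319.6976533085351, 'cy': 195.48452480199722, 'xyz': array([ 178.6100348 ,   60.57642306, 1605.93970061]), 'attitude': array([ 0.07031868, -0.68229905,  0.72375249, -0.07553554])}
{'time_s': 0.1, 'joints': array([-1.51436355e+00,  3.13396198e-01,  1.49832295e+00, -1.18249090e-05,
        1.33100223e+00, -2.23401009e-01]), 'dq': array([ 0.00064769, -0.00181356, -0.0009198 ,  0.00166274,  0.00109383,
       -0.00077548]), 'tau': array([ 2.22411094e-03, -4.12900758e+01, -2.60142964e+01, -1.58519551e-04,
        3.04607922e-03,  1.07996496e-05]), 'eef_pos': array([ 144.97316616, -504.329875  ,  203.30558362]), 'ee_rot': array([-4.27244888e-04,  7.98811054e-01, -6.01581732e-01, -3.68783801e-04]), 'force': array([-0.45055018, -0.83066912, -0.19133032]), 'wrist_torque': array([-0.04337074,  0.0054237 , -0.02179299]), 'grip_width': 1.0016989930381772}
```

View pics/scene0.png

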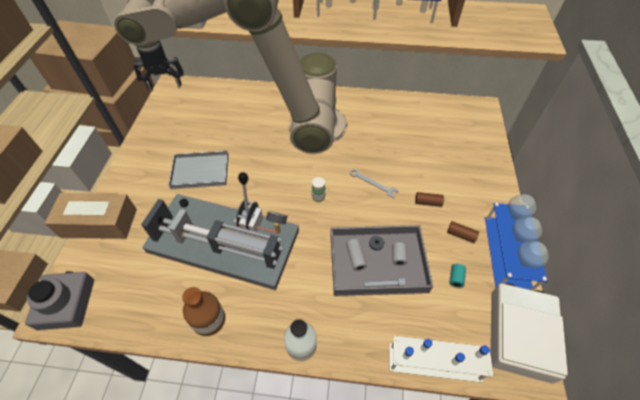

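View pics/top0.png

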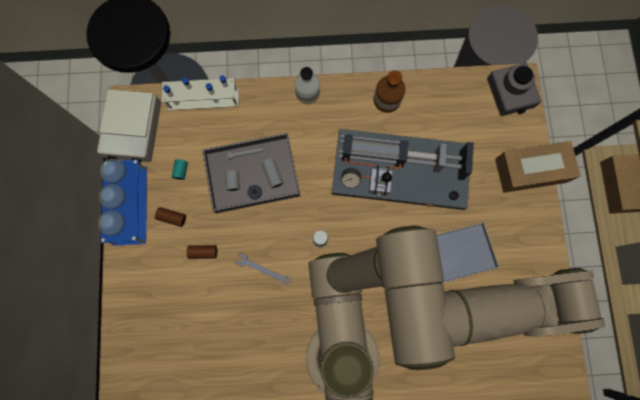

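Run:
```python
from h import *
a=cv2.imread('pics/scene0.png')[165:300,140:440]; b=cv2.imread('pics/top0.png')[122:214,195:485]
r=lambda i:cv2.resize(i,(780,int(i.shape[0]*780/i.shape[1])),interpolation=cv2.INTER_CUBIC)
cv2.imwrite('pics/crop1.png',np.vstack([r(a),r(b)])[:600])
```

```text
(no output)
```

View pics/crop1.png

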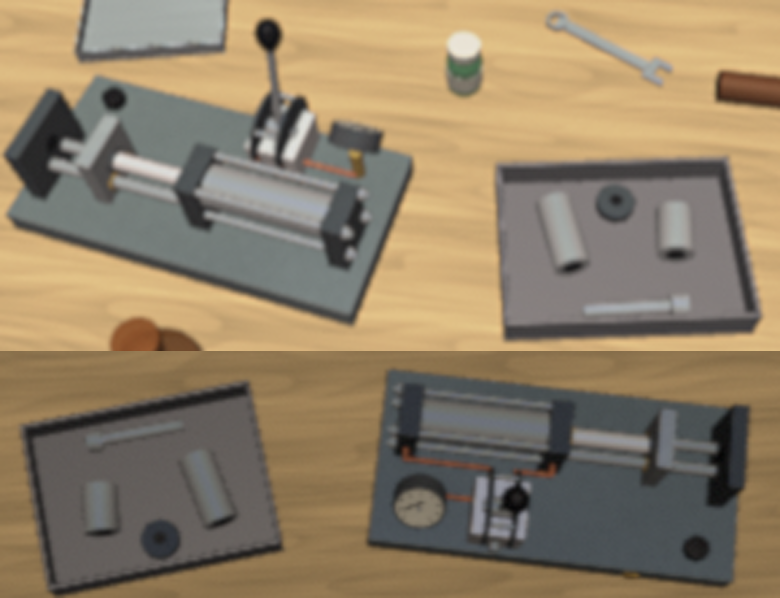

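Run:
```python
from h import *
P={'scene':dict(tank=[(160,240),(270,215),(230,265)],crate=[(380,275),(375,255)],long=[(355,250),(356,258)],short=[(400,250)],wood=[(320,300)],cap=[(318,183)]),
'top':dict(tank=[(430,190),(350,198),(380,135)],crate=[(250,175),(220,195)],long=[(272,172),(270,168)],short=[(232,178)],wood=[(300,230)],cap=[(320,238)])}
for n in P:
    h=cv2.cvtColor(cv2.imread(f'pics/{n}0.png'),cv2.COLOR_BGR2HSV)
    for k,v in P[n].items(): print(n,k,[h[y,x].tolist() for x,y in v])
```

```text
scene tank [[80, 18, 126], [150, 3, 76], [83, 18, 125]]
scene crate [[4, 13, 133], [4, 14, 132]]
scene long [[68, 6, 169], [53, 6, 169]]
scene short [[68, 6, 173]]
scene wood [[18, 106, 217]]
scene cap [[21, 22, 233]]
top tank [[102, 30, 85], [18, 114, 143], [93, 28, 82]]
top crate [[13, 23, 100], [8, 21, 98]]
top long [[105, 22, 118], [105, 21, 119]]
top short [[99, 15, 119]]
top wood [[18, 115, 151]]
top cap [[47, 10, 176]]
```

Run:
```python
from h import *
S={}
for n,roi in [('scene',(140,185,310,300)),('top',(325,122,480,214))]:
    im=cv2.imread(f'pics/{n}0.png'); h=cv2.cvtColor(im,cv2.COLOR_BGR2HSV).astype(int)
    H,Sa,V=h[...,0],h[...,1],h[...,2]
    m=((H>70)&(H<112)&(Sa>10)&(Sa<60)&((V>105)&(V<140) if n=='scene' else (V>70)&(V<100))).astype(np.uint8)
    q=np.zeros_like(m); x0,y0,x1,y1=roi; q[y0:y1,x0:x1]=m[y0:y1,x0:x1]
    q=cv2.morphologyEx(q,cv2.MORPH_CLOSE,np.ones((3,3))); q=cv2.morphologyEx(q,cv2.MORPH_OPEN,np.ones((3,3)))
    pts=cv2.findNonZero(q); hu=cv2.convexHull(pts); ap=cv2.approxPolyDP(hu,4,True)[:,0]
    print(n,ap.tolist())
    o=im.copy(); o[q>0]=(0,0,255); cv2.polylines(o,[ap],True,(0,255,0),1)
    S[n]=cv2.resize(o[y0-5:y1+5,x0-5:x1+5],None,fx=2.8,fy=2.8)
# sleeves
for n,th in [('scene',152),('top',108)]:
    im=cv2.imread(f'pics/{n}0.png'); h=cv2.cvtColor(im,cv2.COLOR_BGR2HSV).astype(int)
    roi=(338,234,422,290) if n=='scene' else (212,145,292,203)
    q=np.zeros(im.shape[:2],np.uint8); x0,y0,x1,y1=roi
    q[y0:y1,x0:x1]=(h[y0:y1,x0:x1,2]>th)*255
    cs,_=cv2.findContours(q,cv2.RETR_EXTERNAL,cv2.CHAIN_APPROX_NONE)
    for c in cs:
        if cv2.contourArea(c)>40: print(n,cv2.minAreaRect(c),cv2.contourArea(c))
w=max(i.shape[1] for i in S.values())
cv2.imwrite('pics/m1.png',np.vstack([cv2.copyMakeBorder(i,0,0,0,w-i.shape[1],cv2.BORDER_CONSTANT) for i in S.values()])[:600])
```

```text
scene [[296, 226], [274, 284], [145, 247], [177, 196]]
top [[466, 206], [333, 191], [340, 130], [462, 144]]
scene ((380.9793395996094, 282.6482849121094), (2.936101198196411, 32.062225341796875), 86.633544921875) 61.5
scene ((400.0, 251.0), (16.0, 8.0), 90.0) 117.5
scene ((355.61083984375, 251.73513793945312), (25.879558563232422, 9.263705253601074), 72.89727020263672) 196.5
top ((231.0, 179.0), (16.0, 6.0), 90.0) 86.0
top ((271.2715148925781, 171.2601776123047), (25.29249382019043, 6.3903913497924805), 70.34617614746094) 128.0
```

View pics/m1.png

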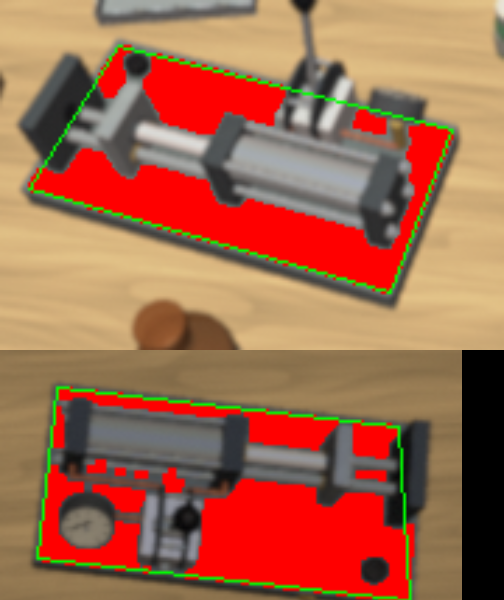

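```bash
cat >> h.py <<'E'
import json
def rigid(A,B):
    A,B=np.array(A,float),np.array(B,float); a,b=A.mean(0),B.mean(0)
    z=((A-a)[:,0]*(B-b)[:,0]+(A-a)[:,1]*(B-b)[:,1]).sum(); s=((A-a)[:,0]*(B-b)[:,1]-(A-a)[:,1]*(B-b)[:,0]).sum()
    t=np.arctan2(s,z); M=np.array([[np.cos(t),-np.sin(t)],[np.sin(t),np.cos(t)]])
    o=b-M@a; return o,t,np.linalg.norm((A@M.T+o)-B,axis=1)
E
python3 - <<'E'
from h import *
cs,ct=cap('scene'),cap('top')
mod=lambda k:{'a':(-110,220),'b':(110,220),'c':(110,-220),'d':(-110,-220)}[k]
fs=dict(zip('abcd',[(296.3,226),(274,284.4),(144.6,247),(177,195.6)]))
ft=dict(a=(332.6,191.3),b=(339.6,129.6),d=(466.4,206.4))
T={}
for n,c,f in [('scene',cs,fs),('top',ct,ft)]:
    W=[onz(c,*f[k],45)[:2] for k in f]; o,t,r=rigid([mod(k) for k in f],W); T[n]=(o,t); print(n,o,t,r)
o=(T['scene'][0]+T['top'][0])/2;t=(T['scene'][1]+T['top'][1])/2
k,e=tri(cs,(242.7,178.1),ct,(386.8,177.0)); M=np.array([[np.cos(t),-np.sin(t)],[np.sin(t),np.cos(t)]])
print('press',o,t,'knob',k,e,'in press',M.T@(k[:2]-o))
for nm,x in [('endplate',(30,-180)),('bed',(30,-105)),('head out',(30,-120)),('head home',(30,-30))]: print(nm,M@x+o)
for nm,s,tp in [('long',(355.6,251.7),(271.3,171.3)),('short',(400,251),(231,179)),]:
    print(nm,onz(cs,*s,28),onz(ct,*tp,28),tri(cs,s,ct,tp))
# axis dirs
for nm,c,p,L,an in [('s',cs,(355.6,251.7),25.9,72.9),('t',ct,(271.3,171.3),25.3,70.3)]:
    d=np.array([np.cos(np.radians(an)),np.sin(np.radians(an))])*L/2
    v=onz(c,*(p+d),28)-onz(c,*(p-d),28); print(nm,'len',np.linalg.norm(v),'ang',np.arctan2(v[1],v[0]))
v=[onz(cs,*p,50)[:2] for p in []]
print('bottle cap',onz(cs,318,182,85),onz(ct,320,237,85))
T0=cs and sense(); print('tcp proj',proj(cs,T0['eef_pos']),proj(ct,T0['eef_pos']))
# reproject landmarks
for nm,p in [('epTop',(30,-180,140)),('headTop',(30,-120,138)),('cylTopNear',(30,0,135)),('cylfar',(30,200,135))]:
    w=np.r_[M@p[:2]+o,p[2]]; print(nm,proj(cs,w),proj(ct,w))
E
```

```text
scene [ 588.98555845 -231.31703757] -0.1745186593793038 [10.95414969  9.10233587 11.1434332   9.87631842]
top [ 584.62857343 -235.21617899] -0.1692059587312395 [4.69665749 6.91483684 6.66644812]
press [ 586.80706594 -233.26660828] -0.17186230905527167 knob [ 506.03772788 -150.45136944  242.90198965] 0.7269612543824344 in press [-93.74229982  67.78223204]
endplate [ 585.58195233 -415.74537169]
bed [ 598.40826619 -341.85027258]
head out [ 595.84300342 -356.6292924 ]
head home [ 611.23458004 -267.95517347]
long [585.48325071 188.57972711  28.        ] [599.24502877 192.85375282  28.        ] (array([594.73135082, 189.64790351,  45.16101746]), np.float64(3.5274781286896877))
short [567.29815753 324.64961026  28.        ] [580.98920901 325.50527346  28.        ] (array([576.70853268, 322.25605207,  44.71015725]), np.float64(0.8750794393415062))
s len 88.4130437219559 ang 0.33065140818463323
t len 85.99382768565403 ang -2.849049311011538
bottle cap [370.33922695  46.41044331  85.        ] [366.54182059  46.56380564  85.        ]
tcp proj [169.28935809  96.9838507 ] [523.48156704 299.61318018]
epTop [154.7050984 212.9538049] [465.97708947 155.11662377]
headTop [172.99033417 218.09295175] [446.30628375 153.18545818]
cylTopNear [210.32617144 228.42708497] [407.27238082 149.25194819]
cylfar [275.13916022 245.54267161] [342.9167134  142.26017232]
```

Run:
```python
from h import *
cs,ct=cap('scene'),cap('top')
S=[onz(cs,*p,45)[:2] for p in [(296.3,226),(274,284.4),(144.6,247),(177,195.6)]]
print('scene sides',[np.linalg.norm(S[i]-S[(i+1)%4]).round(1) for i in range(4)])
S=[onz(ct,*p,45)[:2] for p in [(332.6,191.3),(339.6,129.6),(466.4,206.4)]]
print('top ab, ad',np.linalg.norm(S[0]-S[1]),np.linalg.norm(S[0]-S[2]))
print('base proj',proj(cs,(0,0,0)),proj(ct,(0,0,0)))
# straightness: table edge in top view, per-column wood onset
def edge(n,cols,r0,r1):
    h=cv2.cvtColor(cv2.imread(f'pics/{n}0.png'),cv2.COLOR_BGR2HSV); out=[]
    for x in cols:
        s=h[r0:r1,x,1].astype(float); s=cv2.GaussianBlur(s[:,None],(1,5),0)[:,0]; out.append(r0+int(np.argmax(np.diff(s))))
    return list(zip(cols,out))
print(edge('top',[180,200,220,240,260,330,350,420,440,460,530],60,110))
print(edge('scene',[170,185,200,210,345,360,380,400,420,440,460,480],66,110))
im=cv2.imread('pics/scene0.png'); 
p=proj(cs,sense()['eef_pos']); cv2.circle(im,tuple(int(round(v)) for v in p),1,(0,0,255),-1)
for q in [(0,0,0)]: cv2.circle(im,tuple(int(round(v)) for v in proj(cs,q)),2,(0,0,255),-1)
a=cv2.resize(im[20:160,100:360],(780,420),interpolation=cv2.INTER_CUBIC)
cv2.imwrite('pics/g.png',a)
```

```text
scene sides [np.float64(206.9), np.float64(425.2), np.float64(205.4), np.float64(424.5)]
top ab, ad 210.31043918973577 430.99716569406456
base proj [317.50649224 123.22568345] [341.96348923 357.18466846]
[(180, 107), (200, 107), (220, 75), (240, 78), (260, 77), (330, 73), (350, 72), (420, 68), (440, 67), (460, 65), (530, 107)]
[(170, 73), (185, 74), (200, 75), (210, 76), (345, 85), (360, 86), (380, 88), (400, 89), (420, 90), (440, 92), (460, 93), (480, 95)]
```

View pics/g.png

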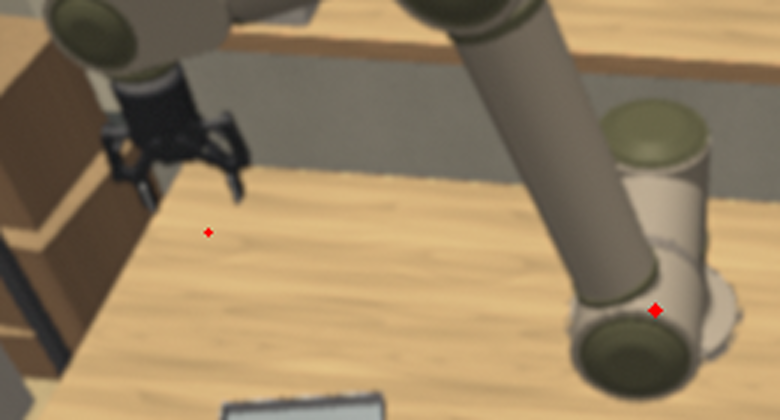

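```bash
cat >> h.py <<'E'
o=np.array([586.8,-233.3]); t=-0.172
Mp=np.array([[np.cos(t),-np.sin(t)],[np.sin(t),np.cos(t)]])
def pw(x,y,z): return np.r_[Mp@[x,y]+o,z]
def go(p,yaw=None,s=None):
    """print tool shift and roll units to world point p with tool-x world angle yaw (mod pi)"""
    s=s or sense(); r=rot(s['ee_rot']); d=r.T@(np.array(p)-s['eef_pos'])
    cur=np.arctan2(r[1,0],r[0,0]); ro=0
    if yaw is not None:
        a=(yaw-cur+np.pi/2)%np.pi-np.pi/2; ro=-a/np.radians(6)
    print('to',np.round(p,1),'shift',d.round(1),'roll',round(ro,2),'tilt',np.round(r[:,2],3),'j6',round(s['joints'][5],2))
E
python3 -c "
from h import *
go((440,-139,260),t+np.pi/2)"
```

```text
to [ 440 -139  260] shift [-269.8 -384.5  -56.2] roll 4.31 tilt [-0.  0. -1.] j6 -0.22
```

Emit:
move_arm --rows '[[[-20,-20,-50,0.4,-1],[-45,-64,-56,0.9,-1],[-72,-103,-56,1.5,-1],[-108,-154,-56,2.1,-1],[-144,-205,-56,2.7,-1],[-180,-256,-56,3.3,-1],[-216,-307,-56,3.8,-1],[-243,-346,-56,4.1,-1],[-262,-373,-56,4.3,-1],[-270,-384,-56,4.3,-1],[-270,-384,-56,4.3,-1]]]'

```text
time_s: 1.68
eef_pos: [439.5, -139.0, 259.7]
ee_rot: [-0.0, -0.645, 0.764, 0.0]
force: [-0.6, 0.1, -0.3]
grip_width: -0.004
```

Run:
```python
from h import *
s=sense(); cs,ct=cap('scene','scene1.png'),cap('top','top1.png')
tip=s['eef_pos']+rot(s['ee_rot'])[:,2]*8; print(s['eef_pos'],s['force'],s['grip_width'],s['time_s'],tip,proj(cs,tip),proj(ct,tip))
out=[]
for c,(x0,y0,x1,y1) in [(cs,(140,120,330,290)),(ct,(320,120,490,290))]:
    im=c['color'].copy()
    p=proj(c,tip); im=cv2.resize(im[y0:y1,x0:x1],None,fx=2.2 if x0==320 else 2.2,fy=2.2,interpolation=cv2.INTER_CUBIC)
    cv2.circle(im,tuple(int(round(v)) for v in (p-[x0,y0]+.5)*2.2),3,(0,0,255),-1); out.append(im)
cv2.imwrite('pics/v1.png',np.hstack(out))
```

```text
[ 439.45036083 -138.98579508  259.6779716 ] [-0.62334265  0.12328967 -0.29223435] -0.0038137110184987516 1.675 [ 439.44799723 -138.98303891  251.67797243] [251.23134106 158.77411772] [385.06609004 199.68619392]
```

View pics/v1.png

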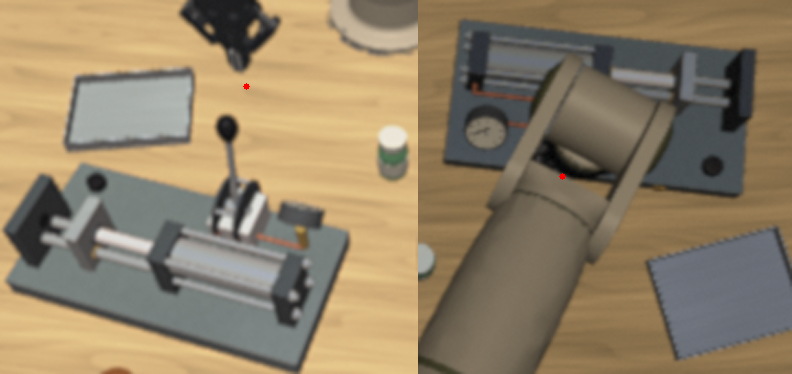

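Run:
```python
from h import *
cs,ct=cap('scene'),cap('top')
tip=np.array([439.4,-139,251.7])
for d in [(0,0,0),(0,0,30),(-30,0,0),(0,-10,0)]: print(d,proj(cs,tip+d))
print('top axis',[(z,proj(ct,(439.4,-139,z)).round(1)) for z in (300,350,400,450)])
# bottle check both views: cap centre mask
for n,c,roi in [('scene',cs,(305,170,335,205)),('top',ct,(308,226,334,252))]:
    im=cv2.imread(f'pics/{n}0.png'); h=cv2.cvtColor(im,cv2.COLOR_BGR2HSV); x0,y0,x1,y1=roi
    m=(h[y0:y1,x0:x1,1]<45)&(h[y0:y1,x0:x1,2]>(205 if n=='scene' else 150)); yy,xx=np.nonzero(m); print(n,xx.mean()+x0,yy.mean()+y0,m.sum()); 
    exec(f"{n}_p=(xx.mean()+x0,yy.mean()+y0)")
print('cap tri',tri(cs,scene_p,ct,top_p))
```

```text
(0, 0, 0) [251.22806772 158.75616793]
(0, 0, 30) [249.6585178  151.58403041]
(-30, 0, 0) [253.44345511 151.17975621]
(0, -10, 0) [247.84294232 158.46663721]
top axis [(300, array([387.4, 196.2])), (350, array([390. , 192.2])), (400, array([392.8, 188. ])), (450, array([395.9, 183.4]))]
scene 318.13483146067415 181.98876404494382 89
top 319.94074074074075 236.67407407407407 135
cap tri (array([367.92458868,  46.60960777,  82.09478342]), np.float64(0.10088365709677398))
```

```bash
python3 -c "
from h import *
for x in (-160,-125,-60,-20): go(pw(x,68,210),t+np.pi/2)"
```

```text
to [ 440.8 -138.9  210. ] shift [-1.2 -1.6 49.8] roll 0.0 tilt [-0.  0. -1.] j6 1.18
to [ 475.3 -144.9  210. ] shift [ -1.2 -36.6  49.8] roll 0.0 tilt [-0.  0. -1.] j6 1.18
to [ 539.3 -156.   210. ] shift [  -1.2 -101.6   49.8] roll 0.0 tilt [-0.  0. -1.] j6 1.18
to [ 578.7 -162.9  210. ] shift [  -1.2 -141.6   49.8] roll 0.0 tilt [-0.  0. -1.] j6 1.18
```

Emit:
move_arm --rows '[[[0,0,25,0,-1],[-1,-5,50,0,-1],[-1,-20,50,0,-1],[-1,-35,50,0,-1],[-1,-42,50,0,-1],[-1,-50,50,0,-1],[-1,-60,50,0,-1],[-1,-70,50,0,-1]]]'

```text
time_s: 2.88
eef_pos: [507.5, -150.9, 210.1]
ee_rot: [-0.001, -0.644, 0.765, 0.001]
force: [-9.0, 2.3, 7.0]
grip_width: 0.002
```

Run:
```python
from h import *
s=sense(); print(s['force'],s['wrist_torque'])
cs=cap('scene','scene2.png')
tip=s['eef_pos']+[0,0,-8]; p=proj(cs,tip)
x0,y0,x1,y1=(180,100,340,250); im=cv2.resize(cs['color'][y0:y1,x0:x1],None,fx=4,fy=4,interpolation=cv2.INTER_CUBIC)
cv2.circle(im,tuple(int(round(v)) for v in (p-[x0,y0]+.5)*4),3,(0,0,255),-1)
cv2.imwrite('pics/v2.png',im)
```

```text
[-8.97562239  2.25244247  7.02693991] [0.2914925  1.25616137 0.03126938]
```

View pics/v2.png

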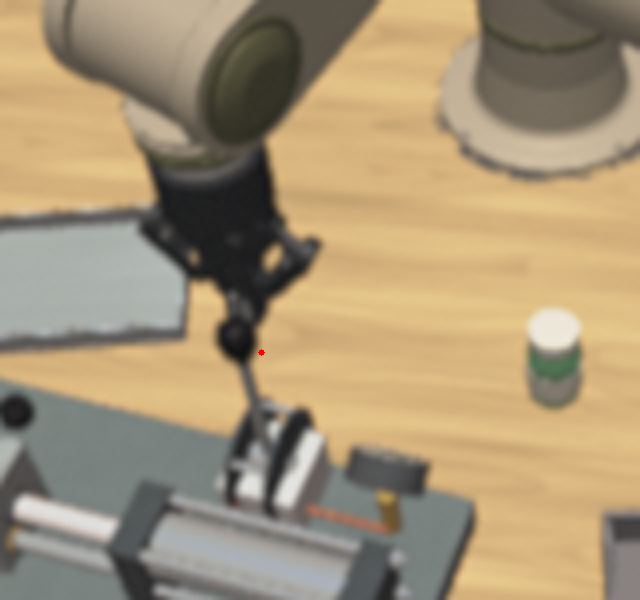

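Emit:
move_arm --rows '[[[0,20,0,0,-1],[0,60,0,0,-1],[0,60,50,0,-1],[0,60,100,0,-1],[0,60,150,0,-1],[0,60,185,0,-1],[0,60,196,0,-1],[0,60,198,0,-1],[0,60,199,0,-1],[0,60,200,0,-1],[0,60,202,0,-1],[0,60,204,0,-1]]]'

```text
time_s: 4.42
eef_pos: [449.0, -140.8, 6.2]
ee_rot: [-0.0, -0.644, 0.765, 0.001]
force: [0.0, -0.1, -1.0]
grip_width: 0.0
```

Run:
```python
from h import *
s=sense(); print(s['eef_pos'],s['force'])
cs=cap('scene','scene3.png')
tip=s['eef_pos']+[0,0,-8]; p=proj(cs,tip);print(p)
x0,y0,x1,y1=(180,100,340,250); im=cv2.resize(cs['color'][y0:y1,x0:x1],None,fx=4,fy=4,interpolation=cv2.INTER_CUBIC)
cv2.circle(im,tuple(int(round(v)) for v in (p-[x0,y0]+.5)*4),3,(0,0,255),-1)
cv2.imwrite('pics/v3.png',im)
```

```text
[ 448.98490869 -140.79668196    6.17990537] [ 0.03613372 -0.0657923  -0.98692645]
[261.07980632 210.94179986]
```

View pics/v3.png

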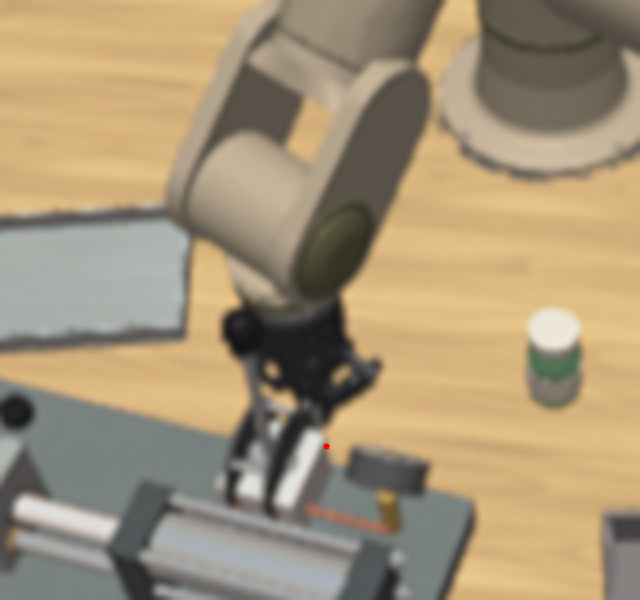

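Emit:
move_arm --rows '[[[0,0,5,0,-1],[0,0,10,0,-1],[0,0,14,0,-1],[0,0,17,0,-1],[0,0,19,0,-1],[0,0,21,0,-1],[0,0,22,0,-1],[0,0,22,0,-1]]]'

```text
time_s: 5.48
eef_pos: [448.8, -140.7, -16.1]
ee_rot: [-0.001, -0.644, 0.765, 0.001]
force: [0.6, -0.4, -0.0]
grip_width: -0.003
```

Emit:
move_arm --rows '[[[0,0,2,0,-1],[0,0,4,0,-1],[0,0,6,0,-1],[0,0,7,0,-1],[0,0,8,0,-1],[0,0,8,0,-1]]]'

```text
time_s: 6.22
eef_pos: [448.7, -140.7, -24.2]
ee_rot: [-0.001, -0.644, 0.765, 0.001]
force: [0.6, 0.8, -0.1]
grip_width: 0.003
```

Emit:
move_arm --rows '[[[0,0,1.5,0,-1],[0,0,3,0,-1],[0,0,4,0,-1],[0,0,5,0,-1],[0,0,5,0,-1]]]'

```text
time_s: 6.85
eef_pos: [448.8, -140.7, -27.6]
ee_rot: [-0.001, -0.644, 0.765, 0.001]
force: [-8.1, 3.7, 26.4]
grip_width: -0.001
```

Emit:
move_arm --rows '[[[0,0,-30,0,-1],[0,0,-80,0,-1],[0,0,-135,0,-1],[0,0,-190,0,-1],[0,0,-217,0,-1],[-1,-20,-217,0,-1],[-1,-40,-217,0,-1],[-1,-52,-217,0,-1],[-1,-64,-217,0,-1],[-1,-76,-217,0,-1],[-1,-88,-217,0,-1]]]'

```text
time_s: 8.22
eef_pos: [535.6, -154.9, 189.4]
ee_rot: [-0.001, -0.644, 0.765, 0.002]
force: [-4.7, 0.5, 1.5]
grip_width: -0.003
```

Emit:
move_arm --rows '[[[0,-10,0,0,-1],[0,-18,0,0,-1],[0,-26,0,0,-1],[0,-34,0,0,-1]]]'

```text
time_s: 8.72
eef_pos: [569.7, -160.8, 189.3]
ee_rot: [-0.001, -0.644, 0.765, 0.001]
force: [0.1, -0.3, -0.3]
grip_width: 0.004
```

Emit:
move_arm --rows '[[[0,0,-20,0,-1],[0,0,-50,0,-1],[0,10,-85,0,-1],[0,60,-90,0,-1],[0,110,-90,0,-1],[0,110,-90,0,-1]]]'

```text
time_s: 9.48
eef_pos: [459.9, -141.4, 280.5]
ee_rot: [-0.001, -0.644, 0.765, 0.001]
force: [0.2, -0.4, 0.6]
grip_width: 0.001
```

Run:
```python
from h import *
s=sense(); print(s['eef_pos'],s['force'])
cs=cap('scene','scene4.png'); h=cs['color'].max(2)
for a in (-.2,0,.2,.35,.44): print(a,proj(cs,pw(-49+150*np.sin(a),68,100+150*np.cos(a))).round(1))
m=(h<45).astype(np.uint8); m[:130]=0
n,l,st,ce=cv2.connectedComponentsWithStats(m)
for i in range(1,n):
    if st[i,4]>25 and 200<ce[i][0]<300 and 130<ce[i][1]<260: print(st[i],ce[i].round(1))
im=cv2.resize(cs['color'][110:300,140:340],None,fx=3.15,fy=3.15,interpolation=cv2.INTER_CUBIC); cv2.imwrite('pics/v4.png',im)
```

```text
[ 459.91652445 -141.40444142  280.45628762] [ 0.19309096 -0.43138534  0.58592675]
-0.2 [240.3 181.2]
0 [235.8 188.6]
0.2 [231.5 197.7]
0.35 [228.6 205.3]
0.44 [227.1 210. ]
[224 130  36  20 238] [242.7 136.2]
[226 203   9   7  47] [230.1 206.3]
[249 204   8  14  31] [252.  209.2]
[275 243   4  16  30] [276.6 250.4]
```

View pics/v4.png

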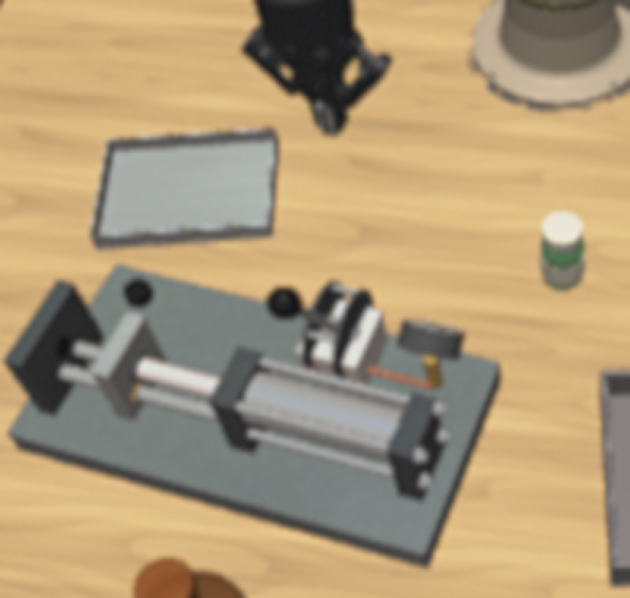

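```bash
python3 -c "
from h import *
go(pw(30,-149,200),t+np.pi/2);go(pw(30,-149,85),t+np.pi/2)"
```

```text
to [ 590.9 -385.2  200. ] shift [ 217.4 -169.4   80.3] roll -0.0 tilt [-0.002 -0.    -1.   ] j6 1.2
to [ 590.9 -385.2   85. ] shift [ 217.3 -169.7  195.3] roll -0.0 tilt [-0.002 -0.    -1.   ] j6 1.2
```

Emit:
move_arm --rows '[[[30,-20,0,0,-1],[70,-50,10,0,-1],[110,-82,30,0,-1],[150,-115,60,0,-1],[185,-145,90,0,-1],[208,-163,115,0,-1],[217,-170,135,0,-1],[217,-170,145,0,-1],[217,-170,145,0,-1]]]'

```text
time_s: 10.65
eef_pos: [591.4, -384.0, 135.4]
ee_rot: [-0.001, -0.644, 0.765, 0.001]
force: [-1.3, 0.1, -0.7]
grip_width: -0.002
```

Run:
```python
from h import *
s=sense(); print(s['eef_pos'],s['force'])
cs,ct=cap('scene'),cap('top')
tip=s['eef_pos']+[0,0,27]; p=proj(cs,tip)
a=cs['color'][150:270,130:250]; im=cv2.resize(a,None,fx=4,fy=4,interpolation=cv2.INTER_CUBIC)
cv2.circle(im,tuple(int(round(v)) for v in (p-[130,150]+.5)*4),2,(0,0,255),-1)
b=cv2.resize(ct['color'][110:230,400:480],None,fx=4,fy=4,interpolation=cv2.INTER_CUBIC)
cv2.imwrite('pics/v5.png',np.hstack([im,b]))
```

```text
[ 591.44297448 -384.0278484   135.4134031 ] [-1.34210058  0.09881463 -0.6998358 ]
```

View pics/v5.png

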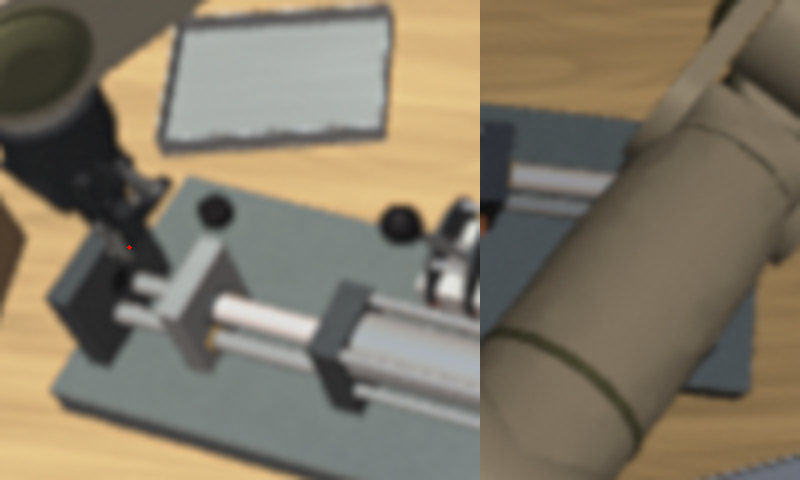

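Emit:
move_arm --rows '[[[-8,0,0,0,-1],[-8,0,10,0,-1],[-8,0,22,0,-1],[-8,0,35,0,-1],[-8,0,45,0,-1],[-8,0,50,0,-1],[-8,0,50,0,-1]]]'

```text
time_s: 11.62
eef_pos: [593.0, -376.7, 86.6]
ee_rot: [-0.001, -0.644, 0.765, -0.0]
force: [0.4, 0.5, 0.2]
grip_width: -0.002
```

Emit:
move_arm --rows '[[[-4,0,0,0,-1],[-9,0,0,0,-1],[-15,0,0,0,-1],[-22,0,0,0,-1],[-30,0,0,0,-1],[-38,0,0,0,-1],[-44,0,0,0,-1]]]'

```text
time_s: 12.5
eef_pos: [600.9, -333.8, 87.1]
ee_rot: [-0.001, -0.644, 0.765, -0.001]
force: [0.7, -5.6, -1.0]
grip_width: -0.002
```

Ram moves at ~6 N, so the float is engaged. Continue.

Emit:
move_arm --rows '[[[-8,0,0,0,-1],[-16,0,0,0,-1],[-24,0,0,0,-1],[-31,0,0,0,-1],[-37,0,0,0,-1],[-42,0,0,0,-1],[-46,0,0,0,-1],[-48,0,0,0,-1],[-48,0,0,0,-1]]]'

```text
time_s: 13.62
eef_pos: [609.2, -286.5, 87.1]
ee_rot: [-0.001, -0.644, 0.765, -0.002]
force: [1.5, -4.0, -0.8]
grip_width: -0.003
```

Emit:
move_arm --rows '[[[-2,0,0,0,-1],[-4,0,0,0,-1],[-6,0,0,0,-1],[-7,0,0,0,-1],[-7,0,0,0,-1]]]'

```text
time_s: 14.25
eef_pos: [609.9, -283.0, 87.2]
ee_rot: [-0.003, -0.643, 0.766, -0.004]
force: [-0.0, -17.9, -4.2]
grip_width: 0.001
```

Emit:
move_arm --rows '[[[6,0,0,0,-1],[14,0,-10,0,-1],[14,0,-55,0,-1],[14,0,-110,0,-1],[14,0,-160,0,-1],[12,0,-185,0,-1],[12,0,-190,0,-1]]]'

```text
time_s: 15.12
eef_pos: [608.0, -292.6, 279.6]
ee_rot: [-0.002, -0.644, 0.765, -0.005]
force: [0.3, 0.6, -0.9]
grip_width: 0.001
```

Run:
```python
from h import *
go((595,192,150),.31+np.pi/2)
cs,ct=cap('scene'),cap('top')
out=[]
for c,th,roi in [(cs,(150,165),(338,234,380,290)),(ct,(105,112),(255,145,292,203))]:
    h=cv2.cvtColor(c['color'],cv2.COLOR_BGR2HSV); x0,y0,x1,y1=roi
    for k in th:
        cn,_=cv2.findContours((h[y0:y1,x0:x1,2]>k).astype(np.uint8),cv2.RETR_EXTERNAL,cv2.CHAIN_APPROX_NONE)
        q=max(cn,key=cv2.contourArea); (cx,cy),(w,l),a=cv2.minAreaRect(q); b=cv2.boxPoints(((cx,cy),(w,l),a)); print(k,(cx+x0,cy+y0),w,l,a)
        p=np.array([cx+x0,cy+y0]); e=sorted([(b[i]+b[(i+1)%4])/2 for i in range(4)],key=lambda v:-np.hypot(*(v-[cx,cy])))[:2]
        W=[onz(c,*(v+[x0,y0]),44) for v in e]; print('  ends z44',W[0].round(1),W[1].round(1),'mid',((W[0]+W[1])/2).round(1),'len',np.linalg.norm(W[0]-W[1]).round(1))
# head check: bright/dark; crops
im=cv2.resize(cs['color'][195:265,140:240],None,fx=4,fy=4,interpolation=cv2.INTER_CUBIC)
b=cv2.resize(cs['color'][220:300,325:440],None,fx=4,fy=4,interpolation=cv2.INTER_CUBIC)
for p in [(594.7,189.6,28)]: print(proj(cs,p))
cv2.imwrite('pics/v6.png',np.hstack([cv2.copyMakeBorder(im,0,40,0,0,cv2.BORDER_CONSTANT),b])[:,:860])
cv2.imwrite('pics/v6.png',cv2.resize(cv2.imread('pics/v6.png'),None,fx=.93,fy=.93))
```

```text
to [595 192 150] shift [-476.5   96.7  124.2] roll -4.61 tilt [ 0.004 -0.011 -1.   ] j6 1.12
150 (355.6509437561035, 251.52830123901367) 26.647947311401367 10.302042007446289 74.05460357666016
  ends z44 [550. 174.  44.] [635.5 201.5  44. ] mid [592.7 187.8  44. ] len 89.8
165 (355.562162399292, 251.8270263671875) 24.70321273803711 8.234405517578125 72.89727020263672
  ends z44 [554.7 174.1  44. ] [633.2 201.1  44. ] mid [593.9 187.6  44. ] len 83.0
105 (271.4863033294678, 171.1301383972168) 25.397930145263672 7.139510154724121 69.44395446777344
  ends z44 [636.5 203.9  44. ] [555. 178.  44.] mid [595.7 191.   44. ] len 85.5
112 (271.29999923706055, 171.39999961853027) 24.349536895751953 4.110960483551025 71.56504821777344
  ends z44 [634.3 202.6  44. ] [555.4 180.6  44. ] mid [594.8 191.6  44. ] len 81.9
[355.7465465 254.3710696]
```

View pics/v6.png

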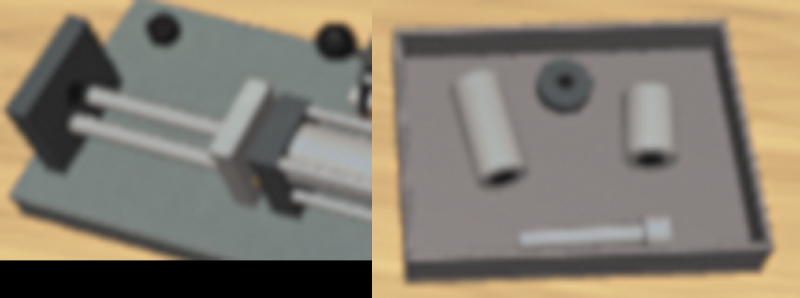

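Emit:
move_arm --rows '[[[-30,6,0,-0.3,-1],[-80,16,-5,-1.0,-1],[-140,28,-5,-1.6,-1],[-200,41,-5,-2.2,-1],[-260,53,-5,-2.8,-0.5],[-320,65,0,-3.4,0],[-380,77,20,-4.0,0.4],[-430,87,55,-4.4,0.4],[-462,94,90,-4.6,0.4],[-476,96,120,-4.6,0.4],[-476,96,124,-4.6,0.4],[-476,96,124,-4.6,0.4]]]'

```text
time_s: 16.73
eef_pos: [595.1, 190.9, 148.9]
ee_rot: [0.004, 0.807, -0.59, 0.003]
force: [-0.5, 0.2, -0.2]
grip_width: 0.7
```

Run:
```python
from h import *
s=sense(); print(s['eef_pos'],s['grip_width'],s['time_s'])
im=cv2.imread('pics/scene0.png'); im2=cv2.imread('pics/top0.png')
cs,ct=cap('scene'),cap('top')
P=[]
for i,c,(x0,y0,x1,y1),th in [(im,cs,(367,233,387,253),105),(im2,ct,(245,182,265,202),75)]:
    m=i[y0:y1,x0:x1].max(2)<th; yy,xx=np.nonzero(m); p=(xx.mean()+x0,yy.mean()+y0); P.append(p); print(p,m.sum(),onz(c,*p,18))
a=.305; ax=np.array([np.cos(a),np.sin(a)]); w=(tri(cs,P[0],ct,P[1])[0][:2]-[594.5,190]); print('spacer rel along,perp',w@ax,w@[-ax[1],ax[0]],tri(cs,P[0],ct,P[1]))
go((594.5,190,-14),a+np.pi/2)
```

```text
[595.07424519 190.8601912  148.93045046] 0.7004191987305476 16.725
(np.float64(375.91509433962267), np.float64(241.63679245283018)) 212 [536.60008494 250.72308811  18.        ]
(np.float64(254.6123595505618), np.float64(192.18539325842696)) 178 [534.54831336 251.000648    18.        ]
spacer rel along,perp -38.29079479230663 76.14814346366094 (array([535.10967429, 251.13521024,  15.49611151]), np.float64(0.32916330820764783))
to [594.5 190.  -14. ] shift [ -1.1   1.2 163.9] roll 0.03 tilt [ 0.002 -0.009 -1.   ] j6 1.39
```

Emit:
move_arm --rows '[[[0,0,40,0,0.4],[-1,1,85,0,0.4],[-1,1,120,0,0.4],[-1,1,140,0,0.4],[-1,1,152,0,0.4],[-1,1,160,0,0.4],[-1,1,163,0,0.4],[-1,1,163,0,0.4]]]'

```text
time_s: 17.82
eef_pos: [595.0, 190.0, -12.6]
ee_rot: [0.003, 0.807, -0.59, 0.004]
force: [-0.2, -0.1, -0.7]
grip_width: 0.696
```

Emit:
move_arm --rows '[[[0,0,0,0,0],[0,0,0,0,-0.2],[0,0,0,0,-0.4],[0,0,0,0,-1],[0,0,0,0,-1],[0,0,0,0,-1]]]' --squeeze 60

```text
time_s: 18.58
eef_pos: [595.3, 190.2, -11.7]
ee_rot: [0.002, 0.807, -0.59, 0.004]
force: [-2.1, 0.6, 4.8]
grip_width: 0.494
```

Emit:
move_arm --rows '[[[0,0,-6,0,-1],[0,0,-20,0,-1],[0,0,-50,0,-1],[0,0,-90,0,-1],[0,0,-130,0,-1],[0,0,-170,0,-1],[0,0,-200,0,-1],[0,0,-210,0,-1],[0,0,-210,0,-1]]]'

```text
time_s: 19.7
eef_pos: [594.2, 191.9, 197.9]
ee_rot: [0.002, 0.807, -0.59, 0.004]
force: [-0.6, 0.6, -6.3]
grip_width: 0.493
```

Run:
```python
from h import *
s=sense(); print(s['eef_pos'],s['grip_width'],s['force'],s['wrist_torque'],s['joints'].round(2))
cs,ct=cap('scene','scene7.png'),cap('top')
p=proj(cs,s['eef_pos']+[0,0,42]); print(p); x,y=p.astype(int)
cv2.imwrite('pics/v7.png',cv2.resize(cs['color'][y-60:y+60,x-70:x+70],None,fx=5,fy=5,interpolation=cv2.INTER_CUBIC))
go(pw(30,-105,200),t)
go(pw(30,-105,60),t)
```

```text
[594.22747958 191.93656325 197.94685804] 0.4932576905409358 [-0.57610803  0.61125606 -6.25912223] [-0.01350013  0.01237633 -0.04706231] [ 0.13  0.54  1.18 -0.01  1.42  1.39]
[362.67550465 216.12629734]
to [ 598.4 -341.9  200. ] shift [510.1 157.4   1.3] roll -10.42 tilt [ 0.001 -0.009 -1.   ] j6 1.39
to [ 598.4 -341.9   60. ] shift [508.8 157.2 141.3] roll -10.42 tilt [ 0.001 -0.009 -1.   ] j6 1.39
```

Emit:
move_arm --rows '[[[5,2,-30,0,-1],[30,9,-65,-0.6,-1],[80,25,-80,-1.8,-1],[140,43,-80,-3.2,-1],[200,62,-80,-4.6,-1],[260,80,-80,-6.0,-1],[320,99,-80,-7.4,-1],[380,117,-80,-8.8,-1],[430,133,-75,-9.8,-1],[475,147,-50,-10.4,-1],[502,155,-10,-10.4,-1],[509,157,25,-10.4,-1]]]'

```text
time_s: 21.3
eef_pos: [597.3, -342.6, 172.4]
ee_rot: [0.003, 0.996, -0.088, -0.001]
force: [0.2, 0.2, -6.6]
grip_width: 0.49
```

Run:
```python
from h import *
s=sense(); print(s['eef_pos'],s['grip_width'],s['force'],s['time_s'])
go(pw(30,-105,140),t);go(pw(30,-105,61),t)
```

```text
[ 597.28850273 -342.60030093  172.38180322] 0.49040324194684903 [ 0.18761827  0.19592347 -6.60099112] 21.3
to [ 598.4 -341.9  140. ] shift [ 1.  -1.1 32.4] roll -0.04 tilt [-0.002 -0.007 -1.   ] j6 -0.51
to [ 598.4 -341.9   61. ] shift [  1.   -1.7 111.4] roll -0.04 tilt [-0.002 -0.007 -1.   ] j6 -0.51
```

Emit:
move_arm --rows '[[[1,-1,20,0,-1],[1,-1,45,0,-1],[1,-1,70,0,-1],[1,-1,88,0,-1],[1,-1.5,98,0,-1],[1,-1.5,103,0,-1],[1,-1.5,105,0,-1],[1,-1.5,105,0,-1]]]'

```text
time_s: 22.3
eef_pos: [598.5, -342.2, 67.9]
ee_rot: [0.004, 0.996, -0.088, -0.0]
force: [0.1, -0.6, -6.7]
grip_width: 0.491
```

Run:
```python
from h import *
s=sense(); print(s['eef_pos'],s['grip_width'],s['force'],s['time_s'])
cs,ct=cap('scene'),cap('top')
for n,p in [('c',(30,-105,105)),('e-',(30,-150,105)),('e+',(30,-60,105)),('ep',(30,-180,140)),('hd',(30,-30,138))]: print(n,proj(cs,pw(*p)).round(1))
cv2.imwrite('pics/v8.png',cv2.resize(cs['color'][170:270,130:260],None,fx=6,fy=6,interpolation=cv2.INTER_CUBIC))
```

```text
[ 598.52904497 -342.17786298   67.90148956] 0.4906165008965569 [ 0.14669095 -0.5737581  -6.73293716] 22.3
c [180.9 225.3]
e- [167.6 221.7]
e+ [194.4 228.9]
ep [154.7 212.9]
hd [200.7 225.4]
```

View pics/v8.png

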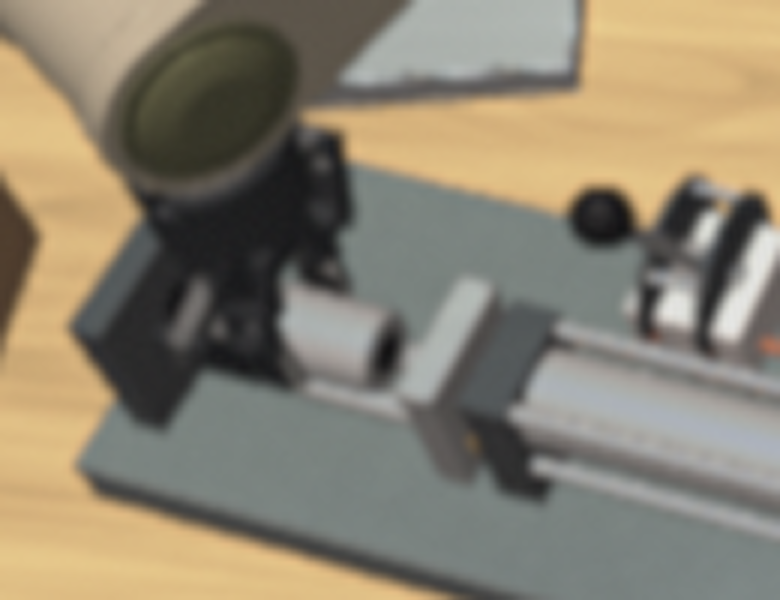

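Emit:
move_arm --rows '[[[0,0,1.5,0,-1],[0,0,3,0,-1],[0,0,4,0,-1],[0,0,5,0,-1],[0,0,6,0,-1],[0,0,6,0,-1]]]'

```text
time_s: 23.15
eef_pos: [598.6, -342.2, 62.2]
ee_rot: [0.004, 0.996, -0.088, -0.0]
force: [-1.3, 0.9, -4.1]
grip_width: 0.488
```

Emit:
move_arm --rows '[[[0,0,0.5,0,-1],[0,0,1,0,-1],[0,0,1,0,-1]]]'

```text
time_s: 23.52
eef_pos: [598.6, -342.3, 62.1]
ee_rot: [0.004, 0.996, -0.088, -0.0]
force: [-4.0, 3.7, 3.6]
grip_width: 0.494
```

Emit:
move_arm --rows '[[[-1,0,0,0,-1],[-1.5,0,0.3,0,-1],[-1.5,0,0.5,0,-1],[-1.5,0,0.5,0,-1]]]'

```text
time_s: 24.02
eef_pos: [597.2, -342.1, 61.5]
ee_rot: [0.004, 0.996, -0.088, 0.0]
force: [0.5, 0.3, -3.6]
grip_width: 0.493
```

Emit:
move_arm --rows '[[[0,0,0.5,0,-1],[0,0,1,0,-1],[0,0,1,0,-1]]]'

```text
time_s: 24.4
eef_pos: [597.2, -342.1, 61.4]
ee_rot: [0.004, 0.996, -0.088, 0.0]
force: [-4.3, 3.9, 6.3]
grip_width: 0.491
```

Emit:
move_arm --rows '[[[0,0,0,0,-0.02],[0,0,0,0,0.05],[0,0,0,0,0.15],[0,0,0,0,0.25],[0,0,0,0,0.4],[0,0,0,0,0.4],[0,0,0,0,0.4]]]' --squeeze 20

```text
time_s: 25.28
eef_pos: [597.3, -342.1, 61.4]
ee_rot: [0.004, 0.996, -0.088, 0.0]
force: [0.4, -0.5, -1.5]
grip_width: 0.701
```

Emit:
move_arm --rows '[[[0,0,-8,0,0.4],[0,0,-20,0,0.4],[0,0,-45,0,0.4],[0,0,-80,0,0.4],[0,0,-130,0,0.4],[0,0,-180,0,0.4],[-40,0,-200,0,0.4],[-100,0,-200,0,0.4],[-155,0,-200,0,0.4],[-200,0,-200,0,0.4],[-210,0,-200,0,0.4],[-210,0,-200,0,0.4]]]'

```text
time_s: 26.78
eef_pos: [390.8, -304.0, 262.1]
ee_rot: [0.005, 0.996, -0.088, 0.001]
force: [0.5, 0.0, 0.4]
grip_width: 0.703
```

Run:
```python
from h import *
s=sense(); print(s['eef_pos'],s['grip_width'],s['force'],s['time_s'])
cs,ct=cap('scene','scene9.png'),cap('top','top9.png')
for n,p in [('c',(30,-105,118)),('e-',(30,-150,118)),('e+',(30,-60,118))]: print(n,proj(cs,pw(*p)).round(1),proj(ct,pw(*p)).round(1))
for nm,c,(x0,y0,x1,y1),th in [('s',cs,(155,205,205,240),150),('t',ct,(405,140,470,175),105)]:
    h=cv2.cvtColor(c['color'],cv2.COLOR_BGR2HSV)[y0:y1,x0:x1,2]
    m=cv2.morphologyEx((h>th).astype(np.uint8),cv2.MORPH_OPEN,np.ones((5,5)))
    n,l,st,ce=cv2.connectedComponentsWithStats(m)
    for i in range(1,n): print(nm,st[i]+[x0,y0,0,0,0],ce[i]+[x0,y0])
h=cs['color'].max(2); m=(h<45).astype(np.uint8)
n,l,st,ce=cv2.connectedComponentsWithStats(m)
for i in range(1,n):
    if st[i,4]>25 and 215<ce[i][0]<245 and 170<ce[i][1]<220: print('knob',ce[i])
cv2.imwrite('pics/v9.png',np.hstack([cv2.resize(i,(390,390),interpolation=cv2.INTER_CUBIC) for i in (cs['color'][180:260,140:220],ct['color'][120:200,400:480])]))
```

```text
[ 390.76998598 -304.00896041  262.06373126] 0.7032572847229791 [0.48039858 0.03627964 0.35829398] 26.775
c [179.6 223. ] [439.9 154.5]
e- [166.1 219.4] [454.3 156.1]
e+ [193.2 226.6] [425.5 153. ]
s [165 217  28  14 259] [178.74131274 223.41312741]
s [199 223   6  10  46] [201.84782609 228.04347826]
t [412 141   6  21 106] [414.35849057 150.97169811]
t [461 140   6   3  18] [463.5 141. ]
t [427 152  27   8 174] [439.67241379 155.68390805]
t [459 165  11  10  78] [464.87179487 170.29487179]
knob [230.12765957 206.31914894]
```

Run:
```python
from h import *
a,b=cv2.imread('pics/scene0.png'),cv2.imread('pics/scene9.png')
for n,(x0,y0,x1,y1) in dict(bottle=(306,172,332,204),short=(388,238,412,268),spacer_pin=(362,270,415,292)).items(): print(n,cv2.absdiff(a,b)[y0:y1,x0:x1].mean().round(2))
print(ctrl.finish_job())
```

```text
bottle 3.25
short 2.94
spacer_pin 2.81
the job is handed in; nothing more can be done
None
```

I did the whole sequence and handed the job in at about 27 s.

**What I did:**
- **Lever:** I pushed the knob away from the operator past the detent. The push force fell to zero after the detent, as it does when the lever snaps into float.
- **Ram:** I pushed the head home. It slid freely at about 6 N, which confirms the valve was in float, and I stopped at about 18 N against the stop.
- **Sleeve:** I took the longer grey sleeve from the crate (about 86–90 mm in the images, 6.3 N on the wrist). I lowered it onto the rods until the force showed it resting there, then let go and backed off.

**Last checks:**
- The sleeve's centre is within about 1 px (roughly 3 mm) of the target point in both cameras.
- The knob has not moved since the snap, in the frames before and after the placing.
- The patches around the bottle, the short sleeve and the plunger pin look the same as at the start.
- The wrist reads about 0 N and nothing is touching the press.

**What disagreed:**
- **Fingertips:** They are about 35 mm farther back than the stated tool geometry. I found this in the camera image, confirmed it by touching the bench (about 26 N), and corrected for it.
- **First lever push:** It touched the knob's shoulder because of that offset, so I repeated it lower.
- **Lever angle:** The image put the knob at about 0.37 rad, a little short of the 0.43–0.45 notch. I put this down to my estimate of the pivot position, since the ram moved freely.
- **Homed head:** In the image, the head's face sat about 2 px (5 mm) from where I expected, but the contact point agreed to within 1 mm.
- **Final close-up:** I could not view it because the picture limit was reached, so the final state was checked by numbers only.

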